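# Open the guard of a test station and snap its tilt table level

## Task

Make the small test station ready for a measurement: lift the latch bar out of its keeper by its black knob and swing the clear guard wide open, square to the station or further, and leave it open with the bar let go. Then push the sprung tilt table down until it snaps level under its catch and stays there, leaving the loose things round the station where they are.

Things in the scene. Friction and masses are not known exactly. Their poses are not given: they have to be found in the camera images.
- station: Fixed test station on a grey foot plate 190 x 170 x 12 mm. Origin on the worktop under the middle of the tilt table; at yaw 0 its x points away from the robot, y left; it stands turned 0.1 to 0.5 rad clockwise. The guard is on its -y side and over its top; the guard's post stands at its far right corner (70, -70 mm), 156 mm high, the latch keeper at its near right corner.
- guard (a joint): Swing guard, 0.5 kg: clear front pane (26 to 146 mm high) and clear roof over the table, in aluminium frames. Rad: 0 shut, 1.57 square to the station, 2.0 stop; counter-clockwise seen from above, its near edge swinging out to the right, then away from the robot. Light friction (0.5 N at the knob), stays where left. Shut, it covers the table and is held by the latch.
- guard_hinge (a point): Point on the guard's vertical hinge axis, 115 mm over the worktop; its axes turn with the guard (when shut they are the station's). Guard frame: the front pane runs 126 mm along -x, the roof 129 mm to +y, the latch knob lies at x -172, y -24 mm.
- latch (a joint): Steel latch bar 8 mm thick, 14 mm high, pivoted on the guard's outer face, reaching past its edge through the keeper. 0 = level, down in the keeper; grows as the knob is lifted, stop at 0.6. Falls back by its weight (about 1 N at the knob). From 0.2 rad (knob 21 mm up) it is clear of the keeper and the guard can be drawn out by the same knob; beyond guard 0.2 rad the bar may be let down.
- latch_knob (a point): Centre of the black knob on the latch bar's end: upright cylinder 18 mm across, 24 mm high, centre 142 mm over the worktop when the bar is down (bar top 122 mm); 105 mm from the bar's pivot. Its x axis runs along the bar to the pivot. Nothing stands beside it: pinch from above with a finger on each side of the bar. Pinched, it can still pivot as it rises.
- keeper (a point): Floor of the keeper's notch, 108 mm over the worktop: a dark fixed post, open at the top; its lip (14 mm long, 8 mm thick, top at 120 mm) stands outside the bar, on the station's -y side, and stops the bar, so the guard, from swinging out.
- tilt_table (a joint): Tilt table, aluminium plate 104 x 62 x 8 mm, hinged at its far end, near edge raised by a spring. 0 = up (20 degrees), 0.35 = level, 0.375 = stop. Pushing it at the pad takes 4 to 12 N. At 0.35 to 0.36 the tongue on its near edge passes under a sprung catch, which then holds it level (0.33 to 0.36) when let go; short of that it springs back up.
- press_pad (a point): Centre of the top of the black rubber pad, 30 x 30 mm, on the tilt table, 75 mm from its hinge: push down here with closed fingertips. About 111 mm over the worktop with the table up, 85 mm when level and 8 mm nearer the robot. A steel block 28 mm high is fixed on the plate, from 39 mm beyond the pad's centre; the catch, 99 mm high, stands 32 mm before it.
- weight: Bystander: loose calibration weight 29 x 29 x 48 mm; origin under its middle.
- cup: Bystander: loose open sample cup 37 x 37 x 26 mm; origin under its middle.
- bush: Bystander: loose flanged bush 38 x 38 x 30 mm; origin under its middle.
- v_block: Bystander: loose V-block 36 x 44 x 32 mm; origin under its middle.

How it is judged:
By the outcome, as a careful person would: the job done as asked, in the order asked, and still so for the second after the job is handed in, with the robot touching nothing.
It also fails if it takes over 54 s, if anything falls off the work surface, if the arm or the gripper's body presses on something with over 40 N, if the wrist force passes 120 N, or if a joint passes its speed limit or range.

## Robot

A 6-joint arm with a two-finger parallel gripper is mounted at the origin on a cart in front of the work surface, level with it; the furniture and walls round the work are solid. World frame = base frame: x ahead of the robot, y to its left, z up, the work surface at z = 0. Lengths are in m, angles in rad, forces in N, time in s.
With the tool pointing down it reaches from about 0.275 to 0.75 m from the base axis. Payload 10.2 kg.
Tool frame: the origin (TCP) lies midway between the tips of the shut fingers; the grasp point (between the pads) lies 19 mm behind it (env.hold_point_z is the distance from the TCP to the grasp point, in m); z points along the fingers, y is the line along which they close (so a half turn about z gives the same grasp; the last joint's range is limited). The gripper opens to 85 mm and grips with 20 to 120 N. Pads are 22 mm wide; open, the fingers measure 114 mm over their backs; the gripper's body (76 mm by 85 mm) begins 54 mm behind the grasp point. The pads swing forward as they close: fully open they stand 13 mm farther back than shut.
Start: joints at [-1.516, 0.313, 1.498, -0, 1.331, -0.223], TCP at [0.144, -0.505, 0.231] pointing down, gripper open.
Joint ranges: [-2.94, 2.94], [-0.97, 2.17], [0.19, 2.56], [-1.23, 4.37], [0.02, 3.11], [-2.88, 2.88]. Speed limits (rad/s): [2.39, 2.39, 3.01, 3.14, 3.14, 3.14].

## Interface

Orientations are given as a unit quaternion [x, y, z, w].
In Python, from bench import env, kinematics, monitor, eyes, job gives the robot as it stands. The module is installed in compiled form; this text tells all that it offers. Calls block until the motion is done:
- env.reach(position, orientation): joint-space move of the TCP to a pose.
- env.movel(position, velocity=0.15, frame=None, guard=None): straight line of the TCP; frame=None keeps the orientation; velocity is the mean speed in m/s. With guard (N) it stops when the force on the tool has changed by that much, and returns True; else False.
- env.set_joints(angles): joint-space move.
- env.release() and env.close_gripper(effort=None): open the fingers fully, or close them until they stop; effort is the grip in N (None keeps the last).
- env.hold(seconds).
- kinematics.ik(position, orientation): joint angles nearest the present ones, or None.
- monitor.sense(): the state.
- eyes.grab_frame(name): name is "side" or "top"; returns a dict with "frame" (480x640x3 uint8, red, green, blue), "mtx" (3x3 intrinsics, pixels), "view" (4x4, takes a point from world to camera coordinates). Camera axes: x right, y down, z forward; pixel columns grow to the right and rows downward; lengths in m; the calibration is good to about 2 mm. A picture is of the moment at which its call begins. There is no depth.
A pose or a line that the arm cannot do raises env.MotionError and nothing moves.
- job.hand_in(): hands the job in; it is judged then, once.
The state is a dict: "clock": time; "joints": joint angles; "qvel": joint speeds; "joint_efforts": joint torques, N m; "position": TCP position; "ee_rot": TCP orientation; "contact_force": force on the tool from outside, world axes, zero at the start; "ft_torque": the same for the moment, N m; "finger_gap": opening from 0.0 (shut) to 1.0 (fully open); "gripper_force": force on a finger pad.
Only numpy, scipy, OpenCV 4.12 (cv2) and the standard library are available. Lean on these libraries where they do the work, as an engineer would, in place of code of your own. Each camera call takes 0.05 s, during which the arm holds its last target. There are 200 camera calls.

## Working session

There is one attempt and no reset: what is moved stays moved. The work goes in short steps, each a Python script; the robot and the scene stay as the last script left them, time stands still between calls to the robot, and variables do not carry over. Pictures are saved under pics/ and viewed, at most 10 in all, crops included, and the job is handed in when it is done.

```bash
mkdir -p pics; python3 - <<'E'
from bench import env, kinematics, monitor, eyes, job
import cv2
for n in("side","top"):
    f=eyes.grab_frame(n); cv2.imwrite(f"pics/{n}0.png",f["frame"][:,:,::-1]); print(n,f["mtx"].tolist(),f["view"].round(4).tolist())
s=monitor.sense();print(s["clock"],s["position"],s["ee_rot"],env.hold_point_z)
E
```

```text
side [[441.5189614132829, 0.0, 322.9743704083456], [0.0, 441.5189614132829, 240.79999099558094], [0.0, 0.0, 1.0]] [[-0.8396, -0.5431, -0.0035, 0.4243], [-0.3061, 0.4785, -0.823, 0.2951], [0.4486, -0.6899, -0.5681, 0.7491], [0.0, 0.0, 0.0, 1.0]]
top [[448.71115244461845, 0.0, 316.7258916768977], [0.0, 448.71115244461845, 240.14929719067413], [0.0, 0.0, 1.0]] [[-0.0246, -0.9994, 0.0255, -0.0716], [-0.9909, 0.021, -0.1328, 0.5432], [0.1322, -0.0285, -0.9908, 0.9757], [0.0, 0.0, 0.0, 1.0]]
0.1 [ 0.14394148 -0.50464775  0.23080366] [ 9.90364789e-01  1.38482069e-01  2.27284624e-05 -5.48256182e-04] 0.0187
```

View pics/side0.png

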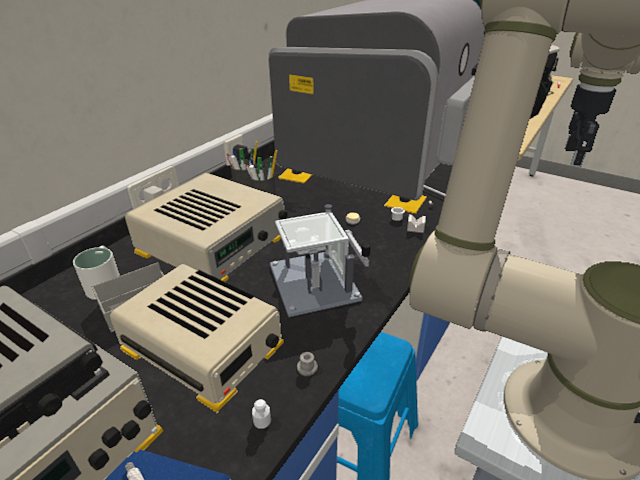

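View pics/top0.png

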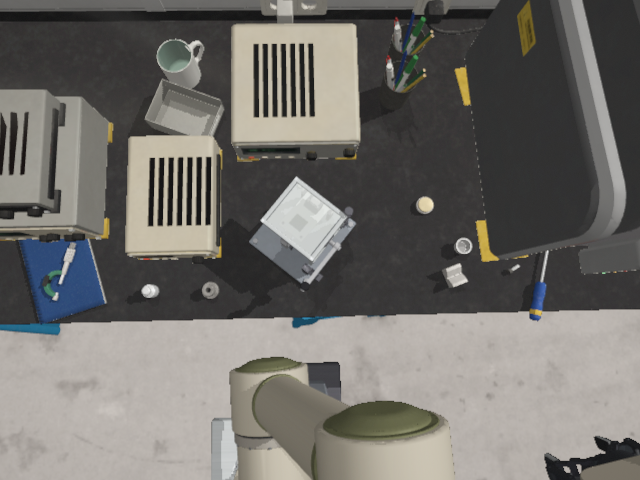

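The station is at about (302,230) in the top view and (318,265) in the side view. Both images are coarse, so I'll enlarge them.

```bash
python3 - <<'E'
import cv2,numpy as np
a=cv2.imread("pics/side0.png")[195:320,260:380]; b=cv2.imread("pics/top0.png")[170:290,242:362]
def up(im,r,c):
    im=cv2.resize(im[:120,:120],None,fx=5,fy=5,interpolation=cv2.INTER_CUBIC)[:, :]
    im=im.copy()
    for i in range(0,120,20):
        cv2.putText(im,str(c+i),(i*5,10),0,.35,(0,0,255)); cv2.putText(im,str(r+i),(0,i*5+5),0,.35,(0,0,255)); cv2.line(im,(i*5,12),(i*5,18),(0,0,255)); cv2.line(im,(25,i*5),(30,i*5),(0,0,255))
    return im
cv2.imwrite("pics/side0c.png",up(a,195,260)); cv2.imwrite("pics/top0c.png",up(b,170,242))
E
```

```text
(no output)
```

View pics/side0c.png

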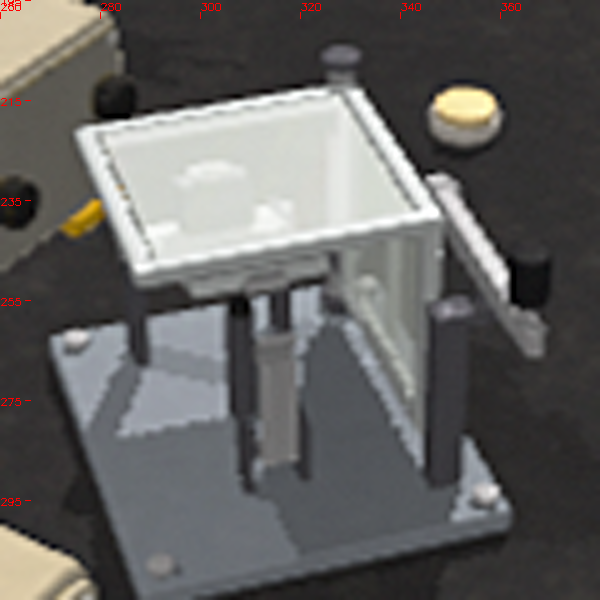

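View pics/top0c.png

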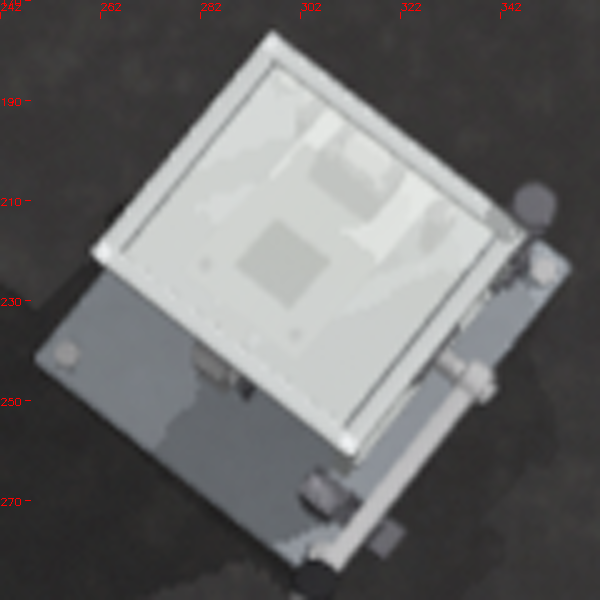

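```bash
cat > h.py <<'E'
import numpy as np, cv2
from scipy.optimize import least_squares
from scipy.spatial.transform import Rotation as R
C={'side':(np.array([[441.519,0,322.974],[0,441.519,240.8],[0,0,1]]),np.array([[-0.8396,-0.5431,-0.0035,0.4243],[-0.3061,0.4785,-0.823,0.2951],[0.4486,-0.6899,-0.5681,0.7491]])),
'top':(np.array([[448.711,0,316.726],[0,448.711,240.149],[0,0,1]]),np.array([[-0.0246,-0.9994,0.0255,-0.0716],[-0.9909,0.021,-0.1328,0.5432],[0.1322,-0.0285,-0.9908,0.9757]]))}
def proj(c,p):
    K,V=C[c]; q=K@(V@np.append(p,1)); return q[:2]/q[2]
def tri(s,t):
    return least_squares(lambda p:np.r_[proj('side',p)-s,proj('top',p)-t],[.4,0,.1])
E
python3 - <<'E'
from h import *
s=lambda u,v:np.array([u/5+259.6,v/5+194.6]); t=lambda u,v:np.array([u/5+241.6,v/5+169.6])
for n,a,b in(("posttop",s(342,50),t(535,203)),("knob",s(530,275),t(318,580)),("plateL",s(50,340),t(35,358)),("roof fl",s(80,132),t(272,32)),("roof nl",s(135,275),t(100,252)),("roof nr",s(440,215),t(350,452))):
    r=tri(a,b); print(n,r.x.round(4),r.fun.round(1))
obs=[('side',s(342,50),(.07,-.07,.156)),('top',t(535,203),(.07,-.07,.156)),('side',s(530,275),(-.102,-.094,.142)),('side',s(50,340),(.095,.085,.012)),('top',t(35,358),(-.095,.085,.012)),('side',s(512,515),(-.095,-.085,.012)),('top',t(572,268),(.095,-.085,.012))]
def f(q,o=obs):
    M=R.from_euler('z',q[2]).as_matrix(); return np.concatenate([proj(c,M@np.array(p)+[q[0],q[1],0])-u for c,u,p in o])
r=least_squares(f,[.5,0,-.4]);
print(r.x,r.fun.reshape(-1,2).round(1))
E
```

```text
posttop [ 0.5848 -0.1459  0.158 ] [ 0.1  0.  -0.1 -0.1]
knob [ 0.4367 -0.0557  0.1419] [ 0.1  0.  -0.  -0.1]
plateL [0.5535 0.0711 0.1357] [ 13.1   2.6  -7.  -11.8]
roof fl [ 0.6604 -0.0421  0.1429] [-0.5 -0.1  0.3  0.4]
roof nl [0.5723 0.0305 0.1412] [ 0.6  0.1 -0.3 -0.5]
roof nr [ 0.4874 -0.0696  0.145 ] [ 0.1  0.  -0.1 -0.1]
[ 0.5694938  -0.04956428 -0.67962172] [[ 2.4  1. ]
 [ 1.   2.4]
 [ 3.2  0.1]
 [-2.5 -0.9]
 [-1.7 -1.4]
 [-1.4 -1.3]
 [-0.9 -3.1]]
```

The post top (0.585, -0.146, z 0.158) and knob (0.437, -0.056, z 0.142) triangulate well. They agree with the stated heights and spacing (0.173 m), and the yaw comes out near -0.69. I'll plan the swing, check IK and clearances, then hover over the knob and look.

```bash
cat >> h.py <<'E'
H=np.array([.5848,-.1459]); YAW=-.686
def quat(phi,yaw=None):
    a=(YAW if yaw is None else yaw)+phi-np.pi/2+np.pi/2-np.pi/2
    # y_tool direction = station y direction (turned by phi), reversed
    y=np.array([np.cos(a),np.sin(a),0]); z=np.array([0,0,-1.]); x=np.cross(y,z)
    return R.from_matrix(np.c_[x,y,z]).as_quat()
def knob(phi,th):
    c,s=np.cos(th),np.sin(th)
    p=np.array([-.067-.105*c+.027*s,-.024]); a=YAW+phi
    q=H+np.array([[np.cos(a),-np.sin(a)],[np.sin(a),np.cos(a)]])@p
    return np.r_[q,.115+.027*c+.105*s]
UP=np.array([0,0,-.0187+.003])   # TCP relative to knob centre
def ground(u,v,z=0):
    K,V=C['top']; return least_squares(lambda p:proj('top',[p[0],p[1],z])-[u,v],[.5,0]).x
def duo(name,sc=(190,255),tc=(170,232),n=120):
    from bench import eyes
    o=[]
    for c,(r,k) in(("side",sc),("top",tc)):
        im=eyes.grab_frame(c)["frame"][r:r+n,k:k+n,::-1]; o.append(cv2.resize(im,(400,400),interpolation=cv2.INTER_CUBIC))
    cv2.imwrite(f"pics/{name}.png",np.hstack(o))
E
python3 - <<'E'
from h import *
from bench import env,kinematics,monitor
print("knob0",knob(0,0))
for n,u,v in(("boxcorner",480,255),("boxedge",472,160),("cream",425,205),("cup",463,247),("vb",455,276)): print(n,ground(u,v).round(3))
for phi,th in((0,0),(0,.3),(.6,.3),(1.2,.3),(1.75,.3),(1.75,0)):
    p=knob(phi,th)+UP; j=kinematics.ik(p,quat(phi)); print(phi,p.round(3),None if j is None else np.round(j,2))
p=knob(0,0)+[0,0,.075]
env.reach(p,quat(0)); s=monitor.sense(); print(s["clock"],s["position"],p,s["joints"].round(2) if hasattr(s["joints"],'round') else s["joints"])
duo("hover",(190,290),(200,252))
E
```

```text
knob0 [ 0.43650608 -0.05551796  0.142     ]
boxcorner [ 0.503 -0.468]
boxedge [ 0.734 -0.466]
cream [ 0.625 -0.345]
cup [ 0.523 -0.429]
vb [ 0.455 -0.406]
0 [ 0.437 -0.056  0.126] [-0.39  0.25  1.88 -0.    1.01  1.86]
0 [ 0.446 -0.064  0.156] [-0.4   0.23  1.82 -0.    1.09  1.85]
0.6 [ 0.424 -0.156  0.156] [-0.61  0.23  1.81 -0.    1.09  1.04]
1.2 [ 0.458 -0.245  0.156] [-0.72  0.37  1.62 -0.    1.15  0.34]
1.75 [ 0.528 -0.297  0.156] [-0.7   0.55  1.34 -0.    1.25 -0.2 ]
1.75 [ 0.522 -0.308  0.126] [-0.73  0.58  1.37 -0.    1.18 -0.22]
2.0417 [ 0.43653912 -0.05602015  0.21699871] [ 0.43650608 -0.05551796  0.217     ] [-0.39  0.14  1.76 -0.    1.25  1.86]
```

View pics/hover.png

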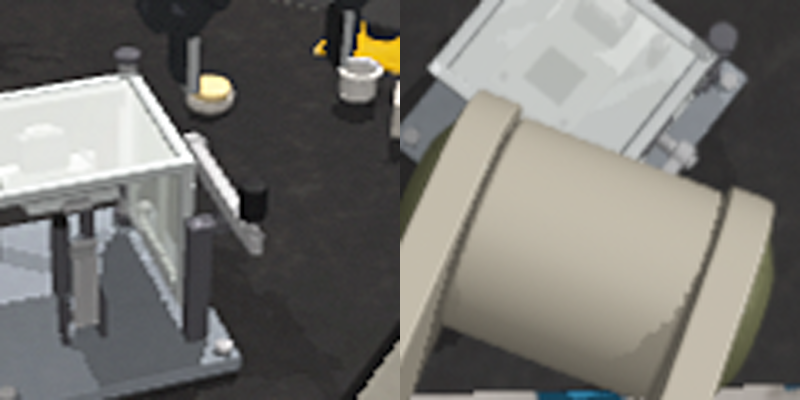

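Side crop: the finger tips straddle the knob evenly, with tips at about (312,217) and (359,209) and the knob at (366,249). Descending and pinching.

```bash
python3 - <<'E'
from h import *
from bench import env,kinematics,monitor
print("exp tip mid",proj('side',[.4365,-.056,.23]))
p=knob(0,0)+UP
print(env.movel(p,velocity=.08,guard=8))
def rep(t):
    s=monitor.sense(); print(t,round(s["clock"],2),s["position"].round(4),np.round(s["contact_force"],1),round(float(s["finger_gap"]),3),s["gripper_force"])
rep("down"); env.close_gripper(20); rep("closed")
for th in (.1,.2,.3): env.movel(knob(0,th)+UP,velocity=.05)
rep("lifted")
duo("lifted",(190,290),(200,252))
E
```

```text
exp tip mid [368.2309693  212.53554129]
False
down 3.42 [ 0.4367 -0.0556  0.1267] [-0.3  1.  -0.7] 0.999 0.0
closed 4.05 [ 0.4365 -0.0555  0.1264] [0.3 0.3 1.9] 0.202 21.79445654153824
lifted 5.15 [ 0.4464 -0.0636  0.1563] [-0.7 -0.1 -1.7] 0.202 21.134541928768158
```

View pics/lifted.png

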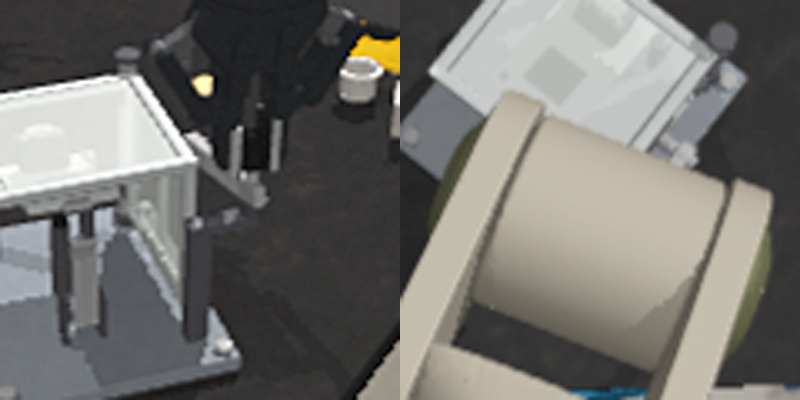

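The knob is pinched between the fingers (gap about 17 mm) and the bar is clear above the keeper. Swinging open, letting the bar down, then letting go.

```bash
python3 - <<'E'
from h import *
from bench import env,kinematics,monitor
def rep(t):
    s=monitor.sense(); f=np.array(s["contact_force"]); print(t,round(s["clock"],2),s["position"].round(4),f.round(1),round(float(s["finger_gap"]),3)); return np.linalg.norm(f)
for phi in np.arange(.1,1.81,.1):
    env.movel(knob(phi,.3)+UP,velocity=.07,frame=quat(phi))
    if rep(round(phi,2))>15: print("STOP"); break
else:
    for th in(.2,.1,.01): env.movel(knob(phi,th)+UP,velocity=.06)
    rep("lowered"); env.release(); env.movel(knob(phi,0)+[0,0,.10],velocity=.15); rep("free")
E
```

```text
0.1 5.63 [ 0.4389 -0.0778  0.1561] [ 1.3 -0.9 -1.4] 0.203
0.2 6.02 [ 0.4331 -0.0926  0.1562] [ 2.6 -0.9 -2.4] 0.205
0.3 6.4 [ 0.4286 -0.1079  0.1561] [ 4.3 -2.  -4.8] 0.2
0.4 6.78 [ 0.4258 -0.1236  0.1561] [ 4.7 -0.4 -5.3] 0.204
0.5 7.17 [ 0.4245 -0.1396  0.1561] [ 6.4 -0.9 -5.3] 0.202
0.6 7.55 [ 0.4248 -0.1555  0.156 ] [ 7.7  0.3 -5.5] 0.198
0.7 7.93 [ 0.4266 -0.1714  0.156 ] [ 6.7  0.8 -6.3] 0.199
0.8 8.32 [ 0.4301 -0.1869  0.1559] [ 6.3  1.1 -5.3] 0.2
0.9 8.7 [ 0.435  -0.2021  0.1558] [ 7.3  1.7 -4.6] 0.204
1.0 9.08 [ 0.4414 -0.2166  0.1557] [ 5.8  2.2 -5.7] 0.198
1.1 9.47 [ 0.4493 -0.2305  0.1556] [ 5.7  3.4 -4.1] 0.204
1.2 9.85 [ 0.4585 -0.2436  0.1556] [ 5.6  2.6 -5.4] 0.199
1.3 10.23 [ 0.469  -0.2556  0.1555] [ 3.4  4.  -4. ] 0.204
1.4 10.62 [ 0.4807 -0.2666  0.1555] [ 2.7  3.9 -4.5] 0.201
1.5 11.0 [ 0.4934 -0.2764  0.1554] [ 2.9  3.8 -4.1] 0.201
1.6 11.38 [ 0.507  -0.2849  0.1554] [ 4.   5.3 -4.4] 0.196
1.7 11.77 [ 0.5213 -0.292   0.1553] [ 2.5  5.1 -4.3] 0.201
1.8 12.15 [ 0.5364 -0.2975  0.1553] [ 2.4  5.2 -4.9] 0.201
lowered 13.13 [ 0.5307 -0.3107  0.1276] [ 1.4  2.4 -0.2] 0.201
free 14.72 [ 0.5302 -0.3106  0.2409] [ 0.5  0.1 -0.1] 0.999
```

```bash
python3 - <<'E'
from h import *
from bench import env,kinematics,monitor
env.movel([.45,-.30,.30],velocity=.2)
env.reach([.25,-.35,.30],quat(1.2)); env.close_gripper(40)
duo("open",(180,260),(170,242),n=130)
print(monitor.sense()["clock"])
E
```

```text
17.0667
```

View pics/open.png

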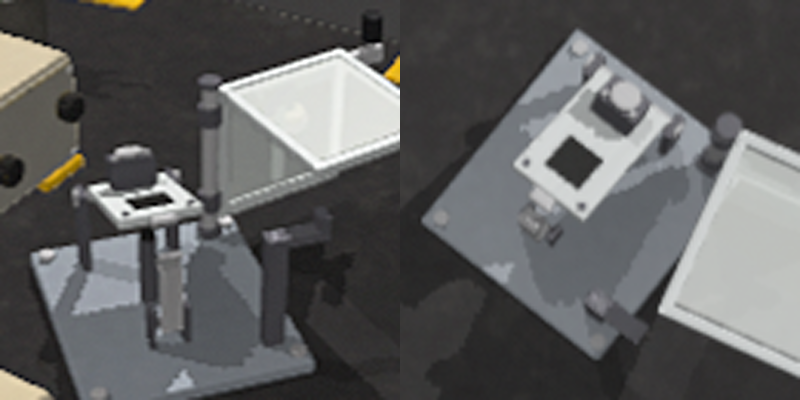

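The guard is wide open (about 1.8 rad) and standing by itself. The pad is at side (308.4,245) and top (298.2,222.3).

```bash
python3 - <<'E'
from h import *
from bench import env,kinematics,monitor
r=tri([308.4,245],[298.2,222.3]); P=r.x
ex=np.array([np.cos(YAW),np.sin(YAW),0]); ey=np.array([-ex[1],ex[0],0])
O=np.r_[H,0]-.07*ex+.07*ey
print("pad",P.round(4),r.fun.round(1),"station xy",(P-O)@ex,(P-O)@ey)
if abs(P[2]-.111)>.005 or abs((P-O)@ey)>.006: raise SystemExit("check")
P[2]=.111
def rep(t):
    s=monitor.sense(); f=np.array(s["contact_force"]); print(t,round(s["clock"],2),s["position"].round(4),f.round(1)); return f[2]
Q=quat(0)
env.reach([.36,-.2,.30],Q)
env.reach(P+[0,0,.10],Q); rep("above")
env.movel(P+[0,0,.006],velocity=.1,guard=10); f0=rep("near")
for z in(.100,.092,.088,.0865,.0855,.0845,.0838,.0831,.0824):
    k=(.111-z)/.026
    env.movel(np.r_[(P-8e-3*k*ex)[:2],z],velocity=.04)
    if abs(rep(z)-f0)>28: break
s=monitor.sense()["position"]
env.movel(np.array(s)+[0,0,.04],velocity=.05); rep("up")
env.movel(np.array(s)+[0,0,.12],velocity=.2)
env.reach([.25,-.35,.30],quat(1.2)); rep("away")
duo("final",(180,260),(170,242),n=130)
E
```

```text
pad [ 0.5709 -0.0437  0.1095] [ 0.2  0.  -0.1 -0.2] station xy -0.005529757487588723 0.0002591918490261176
above 19.59 [ 0.5706 -0.0448  0.2117] [ 0.  -0.   0.9]
near 20.68 [ 0.5712 -0.0438  0.1177] [ 0.7 -0.7 -0.5]
0.1 21.27 [ 0.5683 -0.0414  0.1002] [-0.7  0.9  4.6]
0.092 21.62 [ 0.567  -0.0403  0.0927] [-0.1 -0.2  5.6]
0.088 21.88 [ 0.5654 -0.0394  0.0879] [ 0.3 -0.2  0.6]
0.0865 22.13 [ 0.5653 -0.0392  0.0867] [ 0.9 -2.5  3.1]
0.0855 22.38 [ 0.5653 -0.0392  0.086 ] [ 0.8 -2.8  6.9]
0.0845 22.63 [ 0.5652 -0.0391  0.0852] [ 0.4 -3.6  7.8]
0.0838 22.88 [ 0.5651 -0.0391  0.0846] [ 0.4 -4.   7.6]
0.0831 23.13 [ 0.5651 -0.039   0.084 ] [ 1.4 -3.4  7.9]
0.0824 23.38 [ 0.565  -0.039   0.0836] [ 0.9 -4.7 10.7]
up 24.36 [ 0.5648 -0.0389  0.1233] [-0.2  0.8 -0.4]
away 26.77 [ 0.2503 -0.3498  0.2996] [ 0.3 -0.4 -0. ]
```

View pics/final.png

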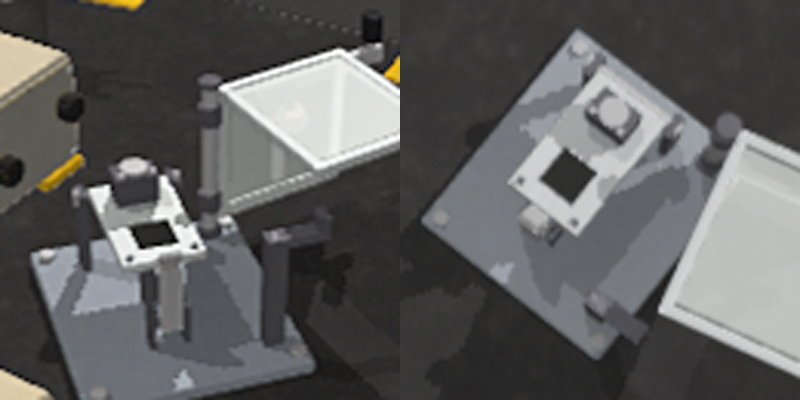

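The table lies level and stays down under its catch with the arm away, the guard is still open, and the bystanders weren't near any motion. Handing in.

```bash
python3 - <<'E'
from h import *
from bench import job
z=tri([309.7,256.0],[296.6,226.9]).x; print(z)
if abs(z[2]-.085)<.005: print(job.hand_in())
E
```

```text
[ 0.56533364 -0.03973688  0.08400909]
the job is handed in; nothing more can be done
None
```

The job is handed in: the guard stands open at about 1.8 rad with the latch bar let go, and the tilt table is held level under its catch (pad measured at 84 mm); the arm went nowhere near the loose things, and the clock read about 27 s.

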